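# Pack two brittle lampholders into the inspection case

## Robot

A 6-joint arm with a two-finger parallel gripper is mounted at the origin on the work surface. World frame = base frame: x ahead of the robot, y to its left, z up, the work surface at z = 0. Lengths are in mm, angles in rad, forces in N, time in s.
With the tool pointing down it reaches from about 250 to 775 mm from the base axis. Payload 8.9 kg.
Tool frame: the origin (TCP) lies at the very end of the fingers, on their centre line; the grasp point (between the pads) lies 19 mm behind it (ctrl.pinch_z is the z of the grasp point in the tool frame, in mm); z points along the fingers, y is the line along which they close (so a half turn about z gives the same grasp; the last joint's range is limited). The gripper opens to 85 mm and grips with 20 to 120 N. Pads are 22 mm wide; open, the fingers measure 114 mm over their backs; the gripper's body (76 mm by 85 mm) begins 54 mm behind the grasp point. The pads swing forward as they close: fully open they stand 13 mm farther back than shut.
Start: joints at [-1.276, 0.291, -0.153, 1.127, 0, 1.431], TCP at [220.67, -476.37, 231.305] pointing down, gripper open.
Joint ranges: [-2.52, 2.52], [-0.91, 1.74], [-1.3, 1.37], [-1.96, 2.02], [-1.52, 1.47], [-3.14, 3.14]. Speed limits (rad/s): [2.22, 2.22, 2.79, 3.14, 3.14, 3.14].

## Interface

Orientations are given as a 3x3 rotation matrix whose columns are the frame's x, y, z axes.
In Python, from cell import readout, camera, camera_info, workorder, ctrl gives the robot as it stands.
- The arm moves only by the tool drive_tool, never from a script. Its argument "plan" is text: rows parted by semicolons, each of 7 numbers parted by spaces: the closure, from -1 (fully open) to 1 (shut), then the shift along the tool's x, y, z in fractions of the full range, 1 being 60 cm, then the turn, a rotation vector about the tool's x, y, z in normalised numbers (1 is 180 degrees). In form: gripper tx ty tz rx ry rz; .... A call has 1 to 20 rows; each row is the pose to reach, as a shift and turn from the pose commanded when the call began, along the tool's axes at that moment; what a row does not reach only later rows make up. A row lasts 1/12 s, in which the tool goes at most 41.7 mm and 7.16 degrees, less where a joint would pass 70% of its speed; a pose out of reach is approached as far as the arm can. A shift or turn number past 1, either way, is cut back to 1. A call with a gripper value outside its range is refused whole. The fingers move at their own pace and stop on an object; "squeeze" is the grip in N (left out, the last holds). Time passes only in rows, so rows that repeat a pose let the fingers close. It gives the time, the measured TCP pose, the force, the opening and the grip force at its end, in the units of the state.
- readout.sense(): the state, without advancing time (a new reading comes with each control period).
- camera(name): name is "scene" or "top" or "wrist"; returns (picture, depth): 480x640x3 uint8, blue, green, red; 480x640 float32, mm along the optical axis (not along the pixel's ray), 0 where there is no reading.
- camera_info(name): a dict with "camera_matrix" (3x3 intrinsics, pixels), "R" (3x3) and "t" (3): a world point X has camera coordinates R X + t. Camera axes: x right, y down, z forward; pixel columns grow to the right and rows downward; lengths in mm; the calibration is good to about 2 mm. A picture is of the moment at which its call begins: read the wrist's pose just before it. camera_info takes no time and is no camera call; for the wrist camera it gives the pose at the moment of the call.
- workorder.close_job(): hands the job in; it is judged then, once.
The state is a dict: "time": time; "qpos": joint angles; "qvel": joint speeds; "effort": joint torques, N m; "tcp_pos": TCP position; "orientation": TCP orientation; "wrist_force": force on the tool from outside, world axes, zero at the start; "ft_torque": the same for the moment, N m; "finger_gap": finger opening in mm; "grip_force": force on a finger pad.
Only numpy, scipy, OpenCV 4.12 (cv2) and the standard library are available. Lean on these libraries where they do the work, as an engineer would, in place of code of your own. Each camera call takes 0.05 s, during which the arm holds its last target. There are 200 camera calls.

## Task

Open the lid of the steel inspection case gently until it rests back on its stop, then put the two square-bodied ceramic lampholders from the tray into the case, one in each compartment, standing upright on the lining as they do now, and leave the lid open. The ceramic is brittle: grip it with no more than 35 N, and set each one down gently without dropping it or knocking it. Leave the round lampholder, the terminal strip, the bottle and the jar where they are.

Things in the scene. Friction and masses are not known exactly. Their poses are not given: they have to be found in the camera images.
- case: Open-topped stainless-steel case, fixed, outside 180 x 210 x 66 mm (x, y, z), walls and floor 5 mm. Origin: centre of its underside. Its +x points to the hinged side, away from the robot (yaw within 0.3 rad). A 5 mm wall as high as the rim, in its xz plane, parts it into two equal compartments, each 170 x 97 mm inside and 61 mm deep. Left or right of the midline, the tray on the other side.
- lid (a joint): Angle of the case's lid, rad: 0 shut, 1.85 fully open, leaning back past upright on its stop. A 4 mm steel sheet 180 x 210 mm, 0.3 kg, that covers the whole case. The hinge is nearly free, lightly damped: let go below about 1.5 the lid falls shut, let go above about 1.65 it sinks back by itself onto the stop.
- lid_hinge (a point): Midpoint of the lid's hinge line, at the top of the case's +x wall, 66.5 mm above the bench. The hinge line runs along the case's y.
- lid_handle (a point): Centre of the lid handle's bar: 10 mm round, 90 mm long along the case's y, on 10 mm round legs at its ends. With the lid shut the bar is 168 mm from the hinge line towards the case's -x side and 39 mm above the lid's underside, 105.5 mm above the bench; 30 mm is clear between bar and lid. Turns with the lid.
- bay_left (a point): Centre of the lined floor of the compartment on the case's +y side, 5 mm above the bench; axes as the case's.
- bay_right (a point): Centre of the lined floor of the compartment on the case's -y side, 5 mm above the bench; axes as the case's.
- tray: Shallow dark steel tray, fixed, 250 x 250 mm, floor 3 mm thick, rim 8 mm high over the bench. Origin: centre of its underside; yaw within 0.3 rad. The four ceramic parts stand on it about 92 mm apart in a two by two pattern, each in any place, turned at any angle.
- holder_a: Square-bodied lampholder to pack: white glazed ceramic block 48 mm (its x) x 30 mm (its y) x 28 mm high, with a round steel socket 24 mm across and 10 mm high on top (38 mm over all), about 0.11 kg. Origin: centre of its underside, its z up. Brittle: grip with at most 35 N (force of each finger).
- holder_b: The second square-bodied lampholder, the same as holder_a in every way. Either may go in either compartment.
- round_holder: Bystander: round ceramic lampholder, 42 mm across and 28 mm high, with the same round steel socket on top (38 mm over all), standing on the tray. Origin: centre of its underside.
- strip: Bystander: ceramic terminal strip 80 mm (its x) x 22 mm (its y) x 20 mm high (23 mm over its ribs), with a row of brass screws, standing on the tray. Origin: centre of its underside.
- flux: Bystander: grey plastic bottle with a white cap, 36 mm across, 120 mm high, standing on the bench between the tray and the case. Origin: centre of its underside.
- jar: Bystander: low round jar, 48 mm across, 60 mm high, standing on the bench about 155 mm from the case's centre on its -x side, in front of the lid's handle. Origin: centre of its underside.
There are look-alikes about, which are no part of the job. What is shaped like the holder_b but orange is not meant.

How it is judged:
By the outcome, as a careful person would: the job done as asked, in the order asked, and still so for the second after the job is handed in, with the robot touching nothing.
It also fails if it takes over 72 s, if anything falls off the work surface, if the arm or the gripper's body presses on something with over 40 N, if the wrist force passes 120 N, or if a joint passes its speed limit or range.

## Working session

There is one attempt and no reset: what is moved stays moved. The work goes in short steps, Python scripts to look and compute and a tool call to move; the robot and the scene stay as the last step left them, time stands still between calls to the robot, and variables do not carry over. Pictures are saved under pics/ and viewed, at most 10 in all, crops included, and the job is handed in when it is done.

Besides the shell and the picture viewer there is one more tool, called after ">>>" as name(argument=value, ...) on one line, values as JSON. drive_tool: Moves the arm, as the interface text tells. Its arguments: {"type":"object","properties":{"plan":{"type":"string"},"squeeze":{"type":"number"}},"required":["plan"]}

```bash
ls; mkdir -p pics; python3 - <<'E'
from cell import readout,camera,camera_info,ctrl
import cv2,numpy as np
s=readout.sense();print(s)
print(ctrl.pinch_z)
for n in("top","scene"):
    p,d=camera(n);cv2.imwrite(f"pics/{n}0.png",p);np.save(f"pics/{n}0.npy",d);i=camera_info(n);print(n,i);np.savez(f"pics/{n}cam.npz",K=i["camera_matrix"],R=i["R"],t=i["t"])
E
```

```text
pics
{'time': 0.0, 'qpos': array([-1.27631107e+00,  2.91250766e-01, -1.54105203e-01,  1.12668557e+00,
       -1.94882020e-05,  1.43148961e+00]), 'qvel': array([ 0.00034387,  0.00057951, -0.00024296,  0.00075862,  0.00128851,
       -0.00102128]), 'effort': array([ 3.32896496e-03, -5.37152946e+01,  3.31362534e+01,  1.60871440e-02,
       -1.07226990e-04,  1.69768349e-06]), 'tcp_pos': array([ 220.53653464, -475.97038706,  230.75551174]), 'orientation': array([[ 9.07378483e-01,  4.20314341e-01, -3.80068726e-04],
       [ 4.20314484e-01, -9.07377721e-01,  1.18595143e-03],
       [ 1.53606499e-04, -1.23585520e-03, -9.99999225e-01]]), 'wrist_force': array([-0.02122268, -0.96161644, -0.32657896]), 'ft_torque': array([ 0.03376877,  0.01279747, -0.02208887]), 'grip_force': 0.0, 'finger_gap': 85.73090601593977}
-18.700000000000003
top {'camera_matrix': array([[606.22088175,   0.        , 316.99541022],
       [  0.        , 606.22088175, 234.86143288],
       [  0.        ,   0.        ,   1.        ]]), 'R': array([[-0.02801164, -0.99957326,  0.00828478],
       [-0.99755889,  0.02742291, -0.06422028],
       [ 0.06396568, -0.01006347, -0.99790136]]), 't': array([-2.94945308e-01,  4.67454637e+02,  1.18399394e+03])}
scene {'camera_matrix': array([[479.47223181,   0.        , 313.65798871],
       [  0.        , 479.47223181, 238.80008243],
       [  0.        ,   0.        ,   1.        ]]), 'R': array([[-0.19756917,  0.98004708,  0.02177504],
       [ 0.67551316,  0.15220754, -0.72146714],
       [-0.71038609, -0.12783034, -0.69210621]]), 't': array([  98.25847198, -225.86500773, 1298.57974978])}
```

View pics/top0.png

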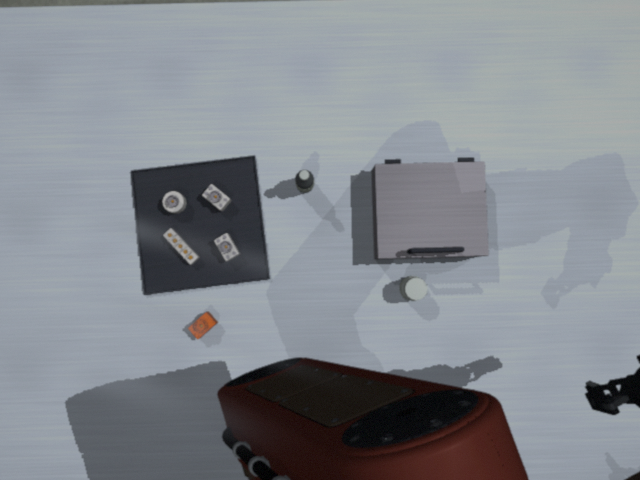

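View pics/scene0.png

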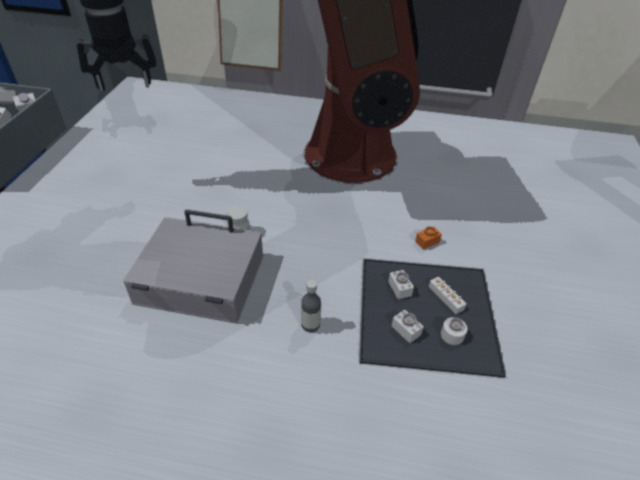

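Top view: case with lid at (430,212), handle bar (436,250), jar (413,289), bottle (304,180), tray (200,225). Candidates for a square holder are the white blocks at (216,197) and (227,247), the round holder (174,202), the strip (181,246) and an orange look-alike (202,325). I choose the two white square blocks.

```bash
cat > h.py <<'E'
import numpy as np,cv2
def load(n):
    c=np.load(f"pics/{n}cam.npz");return c["K"],c["R"],c["t"]
def world(d,K,R,t):
    v,u=np.mgrid[:d.shape[0],:d.shape[1]]
    P=np.stack([(u-K[0,2])/K[0,0]*d,(v-K[1,2])/K[1,1]*d,d],-1)
    return (P-t)@R
def pt(u,v,z,K,R,t):   # pixel -> world at height z
    r=R.T@np.linalg.solve(K,[u,v,1.]);o=-R.T@t
    return o+r*(z-o[2])/r[2]
def rect(W,m):
    c,s,a=cv2.minAreaRect(W[m][:,:2].astype(np.float32));return np.round(c,1),np.round(s,1),round(a,1)
E
python3 - <<'E'
from h import *
c=load("top");d=np.load("pics/top0.npy");W=world(d,*c);im=cv2.imread("pics/top0.png")
z=W[...,2];v,u=np.mgrid[:480,:640]
def box(a,b,e,f):return (u>=a)&(u<=b)&(v>=e)&(v<=f)&(d>0)
print("bench z",np.median(z[box(300,350,80,130)]), "tray floor",np.median(z[box(190,200,200,230)]))
for n,b,lo,hi in[("lid",(340,520,140,275),58,80),("handle",(390,480,235,262),92,120),("jar",(385,440,270,310),50,70),("flux",(285,325,160,200),100,135),("tray",(120,280,145,305),2,12),
 ("A",(198,234,181,214),23,50),("B",(209,245,230,265),23,50),("Asock",(198,234,181,214),35,50),("Bsock",(209,245,230,265),35,50)]:
    m=box(*b)&(z>lo)&(z<hi);print(n,m.sum(),np.round(np.median(z[m]),1),rect(W,m) if m.sum()>4 else "",np.round(W[m].mean(0),1))
for px,h in[((374,165),70.5),((484,163),70.5),((488,255),70.5),((378,259),70.5),((409,252),110),((463,250),110)]:print(px,np.round(pt(*px,h,*c),1))
a=cv2.resize(im[150:350,120:280],None,fx=3,fy=3,interpolation=cv2.INTER_CUBIC)[:600]
b=cv2.resize(im[175:270,185:260],None,fx=5.2,fy=5.2,interpolation=cv2.INTER_CUBIC)
cv2.imwrite("pics/hold.png",b)
b=cv2.resize(im[145:305,350:510],None,fx=3.7,fy=3.7,interpolation=cv2.INTER_CUBIC)
cv2.imwrite("pics/case.png",b)
E
```

```text
bench z 0.3456406196605939 tray floor 3.7417507714938387
lid 10323 70.7 (array([ 511.6, -229.5]), array([211.6, 189.1]), 89.9) [ 510.  -228.4   70.7]
handle 296 109.6 (array([ 429.1, -228.1]), array([98.9, 10.1]), 89.9) [ 428.9 -227.3  109.3]
jar 412 60.0 (array([ 358.3, -195.8]), array([41.6, 41.8]), 87.7) [ 358.2 -195.6   60.1]
flux 88 119.6 (array([571.1,   9.2]), array([16.4, 16.6]), 88.2) [570.7   9.4 119.3]
tray 13790 4.2 (array([495.5, 220.8]), array([322. , 321.5]), 88.6) [494.8 222.5   4.6]
A 375 32.6 (array([547.5, 184.4]), array([48.3, 29.8]), 49.2) [546.9 183.5  33.1]
B 388 32.4 (array([448.8, 165.8]), array([47.6, 29.9]), 29.0) [448.6 165.2  33. ]
Asock 86 37.3 (array([548.4, 183.5]), array([45.8, 25.9]), 43.5) [547.5 183.8  38.1]
Bsock 82 37.9 (array([448.6, 165.9]), array([41.8, 27.2]), 33.8) [448.1 164.6  38.7]
(374, 165) [ 593.8 -124.8   70.5]
(484, 163) [ 592.1 -334.6   70.5]
(488, 255) [ 416.8 -334.1   70.5]
(378, 259) [ 415.  -126.3   70.5]
(409, 252) [ 425.3 -178.8  110. ]
(463, 250) [ 426.2 -277.4  110. ]
```

View pics/hold.png

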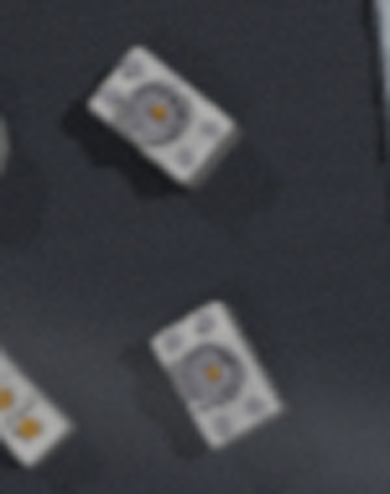

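View pics/case.png

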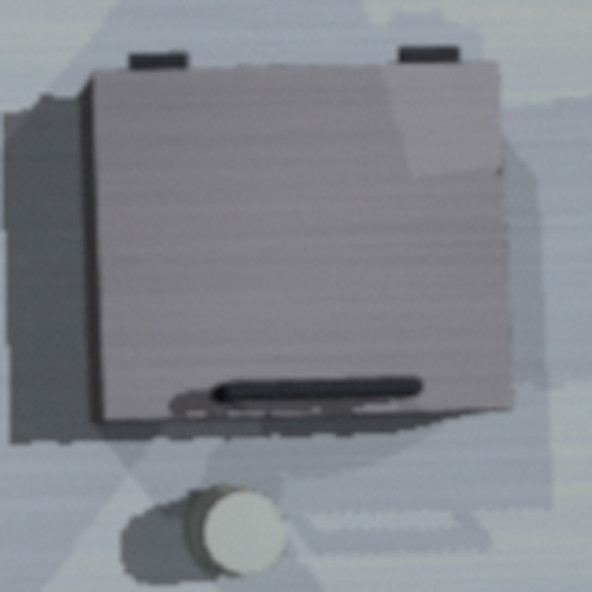

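The crop shows two white square blocks with round sockets, at (216,197) and (227,247), not the round, strip or orange parts. The case is at about (507,-229) with yaw near 0. The bar is at (428,-228,105), as the drawing predicts. I move above the bar and turn the tool so it closes along x.

The rows are not in the units I measure in: shifts go in shares of 60 cm and turns go in shares of 180 degrees. I convert before sending: 293 mm / 600 = 0.4883, -137.5 mm / 600 = -0.2292, -65.1 degrees / 180 = -0.3617.

>>> drive_tool(plan="-1 0.4883 -0.2292 0.0667 0 0 -0.3617;-1 0.4883 -0.2292 0.0667 0 0 -0.3617;-1 0.4883 -0.2292 0.0667 0 0 -0.3617;-1 0.4883 -0.2292 0.0667 0 0 -0.3617;-1 0.4883 -0.2292 0.0667 0 0 -0.3617;-1 0.4883 -0.2292 0.0667 0 0 -0.3617;-1 0.4883 -0.2292 0.0667 0 0 -0.3617;-1 0.4883 -0.2292 0.0667 0 0 -0.3617;-1 0.4883 -0.2292 0.0667 0 0 -0.3617;-1 0.4883 -0.2292 0.0667 0 0 -0.3617;-1 0.4883 -0.2292 0.0667 0 0 -0.3617;-1 0.4883 -0.2292 0.0667 0 0 -0.3617;-1 0.4883 -0.2292 0.0667 0 0 -0.3617;-1 0.4883 -0.2292 0.0667 0 0 -0.3617", squeeze=30)

```text
time: 1.27
tcp_pos: [428.2, -229.3, 191.4]
orientation: [[0.004, 1.0, -0.0], [1.0, -0.004, -0.0], [-0.0, -0.0, -1.0]]
wrist_force: [0.8, 0.2, 0.4]
finger_gap: 86.0
grip_force: 0.0
```

```bash
cat >> h.py <<'E'
from scipy.spatial.transform import Rotation as Ro
def go(x,y,z,yaw,tilt=0):
    """shift+turn in tool axes to TCP x,y,z, tool x at yaw deg, pointing down"""
    from cell import readout
    s=readout.sense();R=np.array(s["orientation"]);a=np.radians(yaw)
    T=np.array([[np.cos(a),np.sin(a),0],[np.sin(a),-np.cos(a),0],[0,0,-1.]])
    T=Ro.from_euler('y',tilt,degrees=True).as_matrix()@T
    print("t=%.2f"%s["time"],"tcp",np.round(s["tcp_pos"],1),"->",np.round(R.T@(np.array([x,y,z])-s["tcp_pos"]),1),"rot",np.round(Ro.from_matrix(R.T@T).as_rotvec(degrees=True),1),"F",np.round(s["wrist_force"],1),"gap",round(s["finger_gap"],1),"grip",round(s["grip_force"],1))
    return R
def snap(n):
    from cell import camera,camera_info
    i=camera_info(n);p,d=camera(n);c=i["camera_matrix"],i["R"],i["t"]
    return p,world(d,*c),d,c
E
python3 - <<'E'
from h import *
p,W,d,c=snap("wrist");cv2.imwrite("pics/w1.png",p)
z=W[...,2];m=(d>0)&(z>98)&(z<118)&(W[...,0]>395)&(W[...,0]<470)
print(m.sum(),np.median(z[m]),rect(W,m))
m=(d>0)&(z>60)&(z<80);print("lid",m.sum(),np.median(z[m]),W[m].min(0),W[m].max(0))
go(428.5,-228.5,86.5,90)
E
```

```text
2747 108.67164243049733 (array([ 429.6, -229.2]), array([10., 99.]), 0.2)
lid 80098 69.492577236305 [ 338.62204809 -335.19128793   60.00084891] [ 606.55899038 -124.79530397   79.9850989 ]
t=1.32 tcp [ 428.3 -229.2  191.4] -> [  0.7   0.2 104.9] rot [ 0.   0.  -0.2] F [-0.2 -0.7 -0.6] gap 85.5 grip 0.0
```

Converted, 104 mm / 600 = 0.1733, 1.3 mm / 600 = 0.0022.

>>> drive_tool(plan="-1 0 0.0022 0.0667 0 0 0;-1 0 0.0022 0.1167 0 0 0;-0.2 0 0.0022 0.15 0 0 0;0 0 0.0022 0.1667 0 0 0;0 0 0.0022 0.1733 0 0 0;0.2 0 0.0022 0.1733 0 0 0;0.4 0 0.0022 0.1733 0 0 0;0.6 0 0.0022 0.1733 0 0 0;1 0 0.0022 0.1733 0 0 0;1 0 0.0022 0.1733 0 0 0;1 0 0.0022 0.1733 0 0 0;1 0 0.0022 0.1733 0 0 0;1 0 0.0022 0.1733 0 0 0;1 0 0.0022 0.1733 0 0 0", squeeze=30)

```text
time: 2.48
tcp_pos: [429.5, -229.0, 88.3]
orientation: [[0.001, 1.0, -0.001], [1.0, -0.001, -0.002], [-0.002, -0.001, -1.0]]
wrist_force: [-4.9, -1.5, 5.2]
finger_gap: 8.7
grip_force: 29.3
```

```bash
python3 - <<'E'
from h import *
go(429.6,-229,86.5,90)
r=np.hypot(168,39);p0=np.pi-np.arctan2(39,168)
for i,th in enumerate(np.linspace(0,1.80,46)):
    p=p0-th;print(i,round(th,2),"ty %.1f tz %.1f"%(r*np.cos(p)+168,-(r*np.sin(p)-39)),end=" | ")
E
```

```text
t=2.48 tcp [ 429.5 -229.    88.3] -> [0.  0.1 1.8] rot [-0.   0.1 -0.1] F [-4.9 -1.5  5.2] gap 8.7 grip 29.3
0 0.0 ty -0.0 tz 0.0 | 1 0.04 ty 1.7 tz -6.7 | 2 0.08 ty 3.7 tz -13.3 | 3 0.12 ty 5.9 tz -19.8 | 4 0.16 ty 8.4 tz -26.3 | 5 0.2 ty 11.1 tz -32.6 | 6 0.24 ty 14.1 tz -38.8 | 7 0.28 ty 17.3 tz -44.9 | 8 0.32 ty 20.8 tz -50.9 | 9 0.36 ty 24.5 tz -56.7 | 10 0.4 ty 28.4 tz -62.3 | 11 0.44 ty 32.6 tz -67.8 | 12 0.48 ty 37.0 tz -73.2 | 13 0.52 ty 41.6 tz -78.3 | 14 0.56 ty 46.4 tz -83.3 | 15 0.6 ty 51.4 tz -88.0 | 16 0.64 ty 56.5 tz -92.6 | 17 0.68 ty 61.9 tz -97.0 | 18 0.72 ty 67.4 tz -101.1 | 19 0.76 ty 73.1 tz -105.0 | 20 0.8 ty 78.9 tz -108.7 | 21 0.84 ty 84.9 tz -112.1 | 22 0.88 ty 91.0 tz -115.3 | 23 0.92 ty 97.3 tz -118.3 | 24 0.96 ty 103.6 tz -121.0 | 25 1.0 ty 110.0 tz -123.4 | 26 1.04 ty 116.6 tz -125.6 | 27 1.08 ty 123.2 tz -127.6 | 28 1.12 ty 129.9 tz -129.2 | 29 1.16 ty 136.7 tz -130.6 | 30 1.2 ty 143.5 tz -131.7 | 31 1.24 ty 150.3 tz -132.6 | 32 1.28 ty 157.2 tz -133.1 | 33 1.32 ty 164.1 tz -133.4 | 34 1.36 ty 171.0 tz -133.4 | 35 1.4 ty 177.9 tz -133.2 | 36 1.44 ty 184.8 tz -132.7 | 37 1.48 ty 191.6 tz -131.8 | 38 1.52 ty 198.4 tz -130.8 | 39 1.56 ty 205.2 tz -129.4 | 40 1.6 ty 211.9 tz -127.8 | 41 1.64 ty 218.5 tz -125.9 | 42 1.68 ty 225.1 tz -123.7 | 43 1.72 ty 231.5 tz -121.3 | 44 1.76 ty 237.9 tz -118.7 | 45 1.8 ty 244.2 tz -115.7 |
```

Converted, -108.7 mm / 600 = -0.1812, -105 mm / 600 = -0.175.

>>> drive_tool(plan="1 0 0.0028 -0.0112 0 0 0;1 0 0.0062 -0.0222 0 0 0;1 0 0.0098 -0.033 0 0 0;1 0 0.014 -0.0438 0 0 0;1 0 0.0185 -0.0543 0 0 0;1 0 0.0235 -0.0647 0 0 0;1 0 0.0288 -0.0748 0 0 0;1 0 0.0347 -0.0848 0 0 0;1 0 0.0408 -0.0945 0 0 0;1 0 0.0473 -0.1038 0 0 0;1 0 0.0543 -0.113 0 0 0;1 0 0.0617 -0.122 0 0 0;1 0 0.0693 -0.1305 0 0 0;1 0 0.0773 -0.1388 0 0 0;1 0 0.0857 -0.1467 0 0 0;1 0 0.0942 -0.1543 0 0 0;1 0 0.1032 -0.1617 0 0 0;1 0 0.1123 -0.1685 0 0 0;1 0 0.1218 -0.175 0 0 0;1 0 0.1315 -0.1812 0 0 0")

```text
time: 4.15
tcp_pos: [507.5, -229.1, 198.2]
orientation: [[0.002, 1.0, -0.002], [1.0, -0.002, -0.002], [-0.002, -0.002, -1.0]]
wrist_force: [-11.8, -1.2, 15.7]
finger_gap: 8.8
grip_force: 30.6
```

Converted, 133 mm / 600 = 0.2217, -15.7 mm / 600 = -0.0262.

>>> drive_tool(plan="1 0 0.0092 -0.0073 0 0 0;1 0 0.0193 -0.0127 0 0 0;1 0 0.03 -0.0177 0 0 0;1 0 0.0407 -0.0222 0 0 0;1 0 0.0517 -0.0262 0 0 0;1 0 0.0625 -0.0298 0 0 0;1 0 0.0737 -0.0332 0 0 0;1 0 0.085 -0.0358 0 0 0;1 0 0.0963 -0.0382 0 0 0;1 0 0.1077 -0.04 0 0 0;1 0 0.119 -0.0415 0 0 0;1 0 0.1305 -0.0423 0 0 0;1 0 0.142 -0.0428 0 0 0;1 0 0.1535 -0.0428 0 0 0;1 0 0.165 -0.0425 0 0 0;1 0 0.1765 -0.0417 0 0 0;1 0 0.1878 -0.0402 0 0 0;1 0 0.1992 -0.0385 0 0 0;1 0 0.2105 -0.0362 0 0 0;1 0 0.2217 -0.0335 0 0 0")

```text
time: 5.82
tcp_pos: [642.7, -228.8, 215.8]
orientation: [[0.001, 1.0, 0.0], [1.0, -0.001, -0.0], [-0.0, 0.0, -1.0]]
wrist_force: [-2.1, -4.6, -0.2]
finger_gap: 8.9
grip_force: 31.0
```

Converted, 30 mm / 600 = 0.05, 19.6 mm / 600 = 0.0327.

>>> drive_tool(plan="1 0 0.0055 0.0015 0 0 0;1 0 0.011 0.0032 0 0 0;1 0 0.0165 0.005 0 0 0;1 0 0.022 0.0068 0 0 0;1 0 0.0273 0.0088 0 0 0;1 0 0.0327 0.0108 0 0 0;1 0 0.038 0.013 0 0 0;1 0 0.0433 0.0152 0 0 0;1 0 0.0467 0.0167 0 0 0;1 0 0.05 0.0183 0 0 0;1 0 0.05 0.0183 0 0 0;1 0 0.05 0.0183 0 0 0")

```text
time: 6.82
tcp_pos: [671.9, -228.6, 204.8]
orientation: [[0.001, 1.0, -0.0], [1.0, -0.001, 0.0], [0.0, -0.0, -1.0]]
wrist_force: [-1.1, -5.0, -1.6]
finger_gap: 8.8
grip_force: 31.1
```

```bash
python3 - <<'E'
from h import *
p,W,d,c=snap("scene");cv2.imwrite("pics/s2.png",cv2.resize(p[130:350,80:340],None,fx=2.5,fy=2.5))
go(677,-229,205,90)
E
```

```text
t=6.87 tcp [ 671.8 -228.6  204.9] -> [-0.4  5.2 -0.1] rot [-0. -0. -0.] F [-1.1 -4.4 -1.1] gap 8.4 grip 31.1
```

View pics/s2.png

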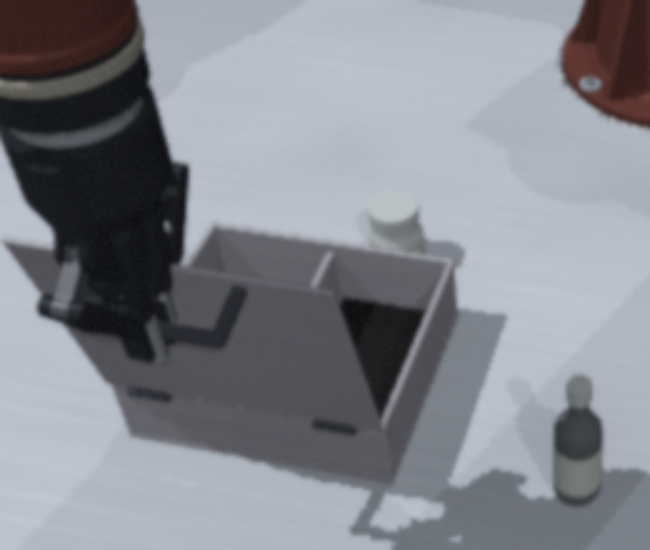

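The lid leans back with the bar held at (150,340) in the crop. I ease it the last few millimetres.

Converted, 8.5 mm / 600 = 0.0142, 7 mm / 600 = 0.0117.

>>> drive_tool(plan="1 0 0.0017 0.0008 0 0 0;1 0 0.0042 0.002 0 0 0;1 0 0.0067 0.0033 0 0 0;1 0 0.0092 0.0047 0 0 0;1 0 0.0117 0.0062 0 0 0;1 0 0.0142 0.008 0 0 0;1 0 0.0142 0.008 0 0 0")

```text
time: 7.45
tcp_pos: [681.0, -228.6, 200.3]
orientation: [[0.001, 1.0, 0.001], [1.0, -0.001, 0.0], [0.0, 0.001, -1.0]]
wrist_force: [-0.2, -3.7, 0.5]
finger_gap: 8.4
grip_force: 31.1
```

>>> drive_tool(plan="0.7 0 0 0 0 0 0;0.6 0 0 0 0 0 0;0.55 0 0 0 0 0 0;0.55 0 0 0 0 0 0;0.55 0 0 0 0 0 0")

```text
time: 7.87
tcp_pos: [680.5, -228.3, 200.4]
orientation: [[0.001, 1.0, 0.0], [1.0, -0.001, 0.0], [0.0, 0.0, -1.0]]
wrist_force: [0.5, -0.0, 0.7]
finger_gap: 19.3
grip_force: 0.0
```

Converted, -30 mm / 600 = -0.05, -22 mm / 600 = -0.0367.

>>> drive_tool(plan="0.55 0 0 -0.01 0 0 0;0.55 0 0 -0.0233 0 0 0;0.55 0 0 -0.0367 0 0 0;0.55 0 0 -0.05 0 0 0")

```text
time: 8.2
tcp_pos: [680.6, -228.8, 231.7]
orientation: [[0.001, 1.0, 0.001], [1.0, -0.001, -0.0], [-0.0, 0.001, -1.0]]
wrist_force: [0.1, 0.4, 0.6]
finger_gap: 18.7
grip_force: 0.0
```

Converted, 395 mm / 600 = 0.6583, -232 mm / 600 = -0.3867, -119 degrees / 180 = -0.6611.

>>> drive_tool(plan="0.55 0 0 -0.0667 0 0 0;0.55 0 0 -0.125 0 0 0;-0.05 0.6583 -0.3867 0.035 0 0 -0.6611;-0.05 0.6583 -0.3867 0.035 0 0 -0.6611;-0.05 0.6583 -0.3867 0.035 0 0 -0.6611;-0.05 0.6583 -0.3867 0.035 0 0 -0.6611;-0.05 0.6583 -0.3867 0.035 0 0 -0.6611;-0.05 0.6583 -0.3867 0.035 0 0 -0.6611;-0.05 0.6583 -0.3867 0.035 0 0 -0.6611;-0.05 0.6583 -0.3867 0.035 0 0 -0.6611;-0.05 0.6583 -0.3867 0.035 0 0 -0.6611;-0.05 0.6583 -0.3867 0.035 0 0 -0.6611;-0.05 0.6583 -0.3867 0.035 0 0 -0.6611;-0.05 0.6583 -0.3867 0.035 0 0 -0.6611;-0.05 0.6583 -0.3867 0.035 0 0 -0.6611;-0.05 0.6583 -0.3867 0.035 0 0 -0.6611;-0.05 0.6583 -0.3867 0.035 0 0 -0.6611;-0.05 0.6583 -0.3867 0.035 0 0 -0.6611;-0.05 0.6583 -0.3867 0.035 0 0 -0.6611;-0.05 0.6583 -0.3867 0.035 0 0 -0.6611", squeeze=25)

```text
time: 9.87
tcp_pos: [449.3, 166.7, 210.3]
orientation: [[-0.873, -0.488, 0.001], [-0.488, 0.873, 0.0], [-0.001, -0.0, -1.0]]
wrist_force: [-0.4, -0.3, 0.0]
finger_gap: 44.7
grip_force: 0.0
```

```bash
python3 - <<'E'
from h import *
p,W,d,c=snap("wrist");cv2.imwrite("pics/w2.png",p)
z=W[...,2]
from scipy import ndimage as nd
m=(d>0)&(d<900)&(z>15)&(z<50)&(W[...,1]>90)&(W[...,1]<340)&(W[...,0]>370)&(W[...,0]<620)
L,n=nd.label(m)
for i in range(1,n+1):
    if (L==i).sum()>150:
        q=(L==i);t=q&(z>22);print((L==i).sum(),nd.center_of_mass(q),rect(W,q),"top",rect(W,t) if t.sum()>50 else "",np.percentile(z[q],[50,99]).round(1))
go(448.7,165.7,150,209)
E
```

```text
2287 (np.float64(209.68561434193268), np.float64(313.33712286838653)) (array([448.8, 165.5]), array([48. , 29.8]), 28.5) top (array([448.9, 165.4]), array([47.9, 29.8]), 28.8) [30.6 40.6]
2350 (np.float64(261.58382978723404), np.float64(402.9574468085106)) (array([453.3, 255.8]), array([80. , 22.3]), 42.0) top (array([452.9, 255.4]), array([78.1, 22.2]), 42.2) [22.1 25.6]
2017 (np.float64(314.25979176995537), np.float64(277.1417947446703)) (array([547.4, 183.7]), array([48.6, 30.4]), 49.8) top (array([547.4, 183.7]), array([48.6, 30.4]), 49.7) [30.3 40.4]
1416 (np.float64(348.545197740113), np.float64(358.159604519774)) (array([542.9, 263.2]), array([42. , 31.6]), 31.1) top (array([543.1, 263.1]), array([42. , 31.3]), 32.1) [30.1 40.4]
t=9.92 tcp [449.3 166.7 210.2] -> [ 1.  -0.5 60.2] rot [-0.   0.1 -0.1] F [-0.3  0.1 -0.3] gap 44.9 grip 0.0
```

View pics/w2.png

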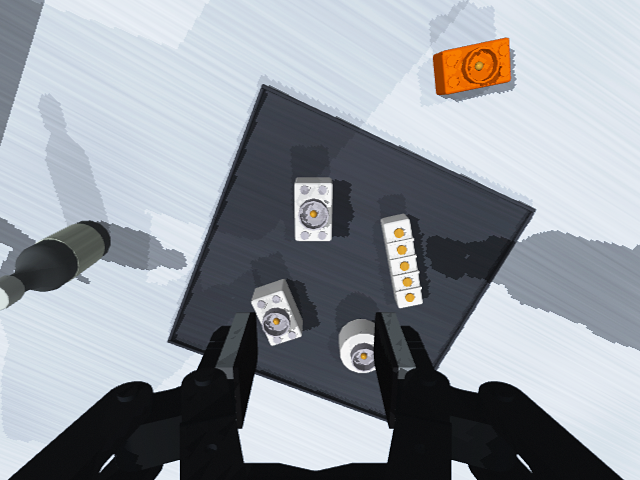

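The wrist view shows white square holders at (313,210) and (277,315), the strip at (403,262), the round holder at (358,345) and the orange look-alike at (473,67). Measured sizes match. I descend on B.

Converted, 201 mm / 600 = 0.335, 198 mm / 600 = 0.33.

>>> drive_tool(plan="-0.05 0.0017 -0.001 0.0667 0 0 0;-0.05 0.0017 -0.001 0.1333 0 0 0;-0.05 0.0017 -0.001 0.2 0 0 0;-0.05 0.0017 -0.001 0.25 0 0 0;-0.05 0.0017 -0.001 0.2833 0 0 0;-0.05 0.0017 -0.001 0.3033 0 0 0;-0.05 0.0017 -0.001 0.32 0 0 0;-0.05 0.0017 -0.001 0.33 0 0 0;-0.05 0.0017 -0.001 0.335 0 0 0;-0.05 0.0017 -0.001 0.335 0 0 0;0.1 0.0017 -0.001 0.335 0 0 0;0.2 0.0017 -0.001 0.335 0 0 0;0.3 0.0017 -0.001 0.335 0 0 0;0.5 0.0017 -0.001 0.335 0 0 0;1 0.0017 -0.001 0.335 0 0 0;1 0.0017 -0.001 0.335 0 0 0;1 0.0017 -0.001 0.335 0 0 0;1 0.0017 -0.001 0.335 0 0 0", squeeze=26)

```text
time: 11.42
tcp_pos: [448.8, 165.6, 9.1]
orientation: [[-0.875, -0.484, 0.001], [-0.484, 0.875, 0.0], [-0.001, -0.001, -1.0]]
wrist_force: [-0.3, -0.4, 6.3]
finger_gap: 29.7
grip_force: 26.1
```

Converted, -329.1 mm / 600 = -0.5485, -200 mm / 600 = -0.3333, 119 degrees / 180 = 0.6611.

>>> drive_tool(plan="1 0 0 -0.0067 0 0 0;1 0 0 -0.0333 0 0 0;1 0 0 -0.0917 0 0 0;1 0.0333 -0.1 -0.1583 0 0 0.0389;1 0.0667 -0.15 -0.2167 0 0 0.0778;1 0.1 -0.2167 -0.2667 0 0 0.1167;1 0.1167 -0.275 -0.3 0 0 0.1556;1 0.1333 -0.3333 -0.3183 0 0 0.1944;1 0.15 -0.3917 -0.3183 0 0 0.2333;1 0.1617 -0.4417 -0.3183 0 0 0.2722;1 0.1717 -0.4833 -0.3183 0 0 0.3111;1 0.1833 -0.5167 -0.3183 0 0 0.35;1 0.1913 -0.5485 -0.3183 0 0 0.3889;1 0.1913 -0.5485 -0.3183 0 0 0.4278;1 0.1913 -0.5485 -0.3183 0 0 0.4667;1 0.1913 -0.5485 -0.3183 0 0 0.5056;1 0.1913 -0.5485 -0.3183 0 0 0.5444;1 0.1913 -0.5485 -0.3183 0 0 0.5833;1 0.1913 -0.5485 -0.3183 0 0 0.6222;1 0.1913 -0.5485 -0.3183 0 0 0.6611")

```text
time: 13.08
tcp_pos: [506.8, -177.9, 199.6]
orientation: [[0.007, 1.0, -0.0], [1.0, -0.007, 0.0], [0.0, -0.0, -1.0]]
wrist_force: [-0.5, -0.4, -1.2]
finger_gap: 29.1
grip_force: 26.1
```

```bash
python3 - <<'E'
from h import *
from cell import readout
p,W,d,c=snap("top");cv2.imwrite("pics/t3.png",cv2.resize(p[120:320,330:530],None,fx=3,fy=3))
z=W[...,2];v,u=np.mgrid[:480,:640]
m=(d>0)&(z>58)&(z<72)&(u>350)&(u<510)&(v>140)&(v<272);print("rim",rect(W,m))
# divider: column of points at rim height inside, x 435..480
q=m&(W[...,0]>430)&(W[...,0]<470)&(abs(W[...,1]+229)<30);print("div",q.sum(),W[q].mean(0) if q.any() else "")
h=(d>0)&(z>150)&(W[...,0]>630)&(W[...,1]<-100)&(W[...,1]>-360);print("lid top",h.sum(),np.percentile(W[h],[1,50,99],axis=0) if h.any() else "")
go(507.6,-178,200,90)
p,W,d,c=snap("wrist");cv2.imwrite("pics/w3.png",p)
z=W[...,2];m=(d>0)&(d<1500)&(z>58)&(z<72)&(W[...,0]<640)&(W[...,0]>395)&(W[...,1]<-110)
print("wrist rim",m.sum(),rect(W,m));q=m&(W[...,0]>430)&(W[...,0]<580)&(abs(W[...,1]+229)<30);print("div",q.sum(),W[q].mean(0) if q.any() else "")
E
```

```text
rim (array([ 510.2, -160.5]), array([ 74.9, 180.3]), 88.8)
div 0 
lid top 1470 [[ 630.20583063 -240.81376165  181.18868822]
 [ 642.09239876 -182.34176172  220.08223447]
 [ 684.322593   -125.61695553  241.22620847]]
t=13.13 tcp [ 506.8 -177.9  199.6] -> [-0.1  0.8 -0.4] rot [-0.  -0.  -0.9] F [ 0.4  0.1 -0.8] gap 29.5 grip 26.1
wrist rim 7783 (array([ 509.6, -229.8]), array([210. , 184.3]), 89.8)
div 1 [ 576.04818838 -231.53965128   58.01954524]
```

View pics/w3.png

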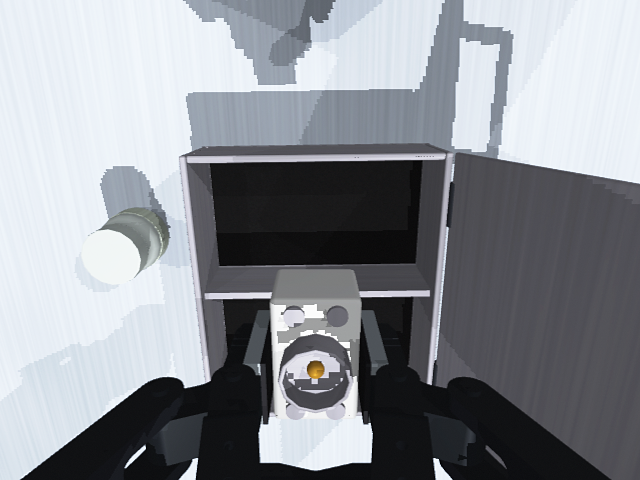

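The wrist view shows the holder held square over the near compartment, the divider at row 290, and the lid open at right. I lower it.

Converted, 186.5 mm / 600 = 0.3108, 186 mm / 600 = 0.31, -0.4 degrees / 180 = -0.0022.

>>> drive_tool(plan="1 -0.0013 0.0008 0.0583 0 0 -0.0022;1 -0.0013 0.0008 0.1167 0 0 -0.0022;1 -0.0013 0.0008 0.175 0 0 -0.0022;1 -0.0013 0.0008 0.2167 0 0 -0.0022;1 -0.0013 0.0008 0.25 0 0 -0.0022;1 -0.0013 0.0008 0.275 0 0 -0.0022;1 -0.0013 0.0008 0.2917 0 0 -0.0022;1 -0.0013 0.0008 0.3 0 0 -0.0022;1 -0.0013 0.0008 0.305 0 0 -0.0022;1 -0.0013 0.0008 0.3083 0 0 -0.0022;1 -0.0013 0.0008 0.31 0 0 -0.0022;1 -0.0013 0.0008 0.3108 0 0 -0.0022;1 -0.0013 0.0008 0.3108 0 0 -0.0022")

```text
time: 14.27
tcp_pos: [508.0, -179.0, 13.4]
orientation: [[-0.007, 1.0, 0.001], [1.0, 0.007, -0.0], [-0.0, 0.001, -1.0]]
wrist_force: [0.5, 0.7, -0.6]
finger_gap: 29.5
grip_force: 26.1
```

Converted, 1.8 mm / 600 = 0.003, 1.5 mm / 600 = 0.0025.

>>> drive_tool(plan="1 0 0 0.0008 0 0 0;1 0 0 0.0017 0 0 0;1 0 0 0.0025 0 0 0;1 0 0 0.003 0 0 0;1 0 0 0.003 0 0 0")

```text
time: 14.68
tcp_pos: [507.6, -178.8, 11.1]
orientation: [[-0.006, 1.0, 0.0], [1.0, 0.006, -0.0], [-0.0, 0.0, -1.0]]
wrist_force: [-0.3, 1.3, 0.8]
finger_gap: 29.5
grip_force: 26.4
```

Converted, 0.9 mm / 600 = 0.0015, 0.6 mm / 600 = 0.001.

>>> drive_tool(plan="1 0 0 0.0005 0 0 0;1 0 0 0.001 0 0 0;1 0 0 0.0015 0 0 0;1 0 0 0.0015 0 0 0")

```text
time: 15.02
tcp_pos: [507.6, -178.8, 11.1]
orientation: [[-0.006, 1.0, 0.0], [1.0, 0.006, -0.0], [-0.0, 0.0, -1.0]]
wrist_force: [-4.4, 2.9, 14.1]
finger_gap: 29.4
grip_force: 28.1
```

Converted, -190 mm / 600 = -0.3167, -150 mm / 600 = -0.25.

>>> drive_tool(plan="1 0 0 -0.0008 0 0 0;0.25 0 0 -0.0008 0 0 0;0.15 0 0 -0.0008 0 0 0;0 0 0 -0.0008 0 0 0;-0.05 0 0 -0.0008 0 0 0;-0.05 0 0 -0.0008 0 0 0;-0.05 0 0 -0.01 0 0 0;-0.05 0 0 -0.0267 0 0 0;-0.05 0 0 -0.06 0 0 0;-0.05 0 0 -0.1167 0 0 0;-0.05 0 0 -0.1833 0 0 0;-0.05 0 0 -0.25 0 0 0;-0.05 0 0 -0.3167 0 0 0", squeeze=26)

```text
time: 16.1
tcp_pos: [507.1, -178.6, 203.1]
orientation: [[-0.006, 1.0, 0.001], [1.0, 0.006, -0.0], [-0.0, 0.001, -1.0]]
wrist_force: [0.6, -0.8, -0.4]
finger_gap: 45.0
grip_force: 0.0
```

```bash
python3 - <<'E'
from h import *
R=go(547.4,183.7,200,229.7)
p,W,d,c=snap("wrist");z=W[...,2]
m=(d>0)&(z>20)&(z<52)&(abs(W[...,0]-507)<60)&(abs(W[...,1]+179)<40);t=m&(z>25);print(m.sum(),rect(W,t),np.percentile(z[t],[50,99]) if t.any() else "")
E
```

```text
t=16.10 tcp [ 507.1 -178.6  203.1] -> [362.   42.5   3. ] rot [  -0.     0.  -139.3] F [ 0.6 -0.8 -0.4] gap 45.0 grip 0.0
2382 (array([ 507.7, -177.8]), array([30.1, 47.7]), 0.7) [32.77002983 42.78361368]
```

Converted, 362 mm / 600 = 0.6033, 42.5 mm / 600 = 0.0708, -139.3 degrees / 180 = -0.7739.

>>> drive_tool(plan="-0.05 0.6033 0.0708 0.005 0 0 -0.7739;-0.05 0.6033 0.0708 0.005 0 0 -0.7739;-0.05 0.6033 0.0708 0.005 0 0 -0.7739;-0.05 0.6033 0.0708 0.005 0 0 -0.7739;-0.05 0.6033 0.0708 0.005 0 0 -0.7739;-0.05 0.6033 0.0708 0.005 0 0 -0.7739;-0.05 0.6033 0.0708 0.005 0 0 -0.7739;-0.05 0.6033 0.0708 0.005 0 0 -0.7739;-0.05 0.6033 0.0708 0.005 0 0 -0.7739;-0.05 0.6033 0.0708 0.005 0 0 -0.7739;-0.05 0.6033 0.0708 0.005 0 0 -0.7739;-0.05 0.6033 0.0708 0.005 0 0 -0.7739;-0.05 0.6033 0.0708 0.005 0 0 -0.7739;-0.05 0.6033 0.0708 0.005 0 0 -0.7739;-0.05 0.6033 0.0708 0.005 0 0 -0.7739;-0.05 0.6033 0.0708 0.005 0 0 -0.7739;-0.05 0.6033 0.0708 0.005 0 0 -0.7739;-0.05 0.6033 0.0708 0.005 0 0 -0.7739;-0.05 0.6033 0.0708 0.005 0 0 -0.7739;-0.05 0.6033 0.0708 0.005 0 0 -0.7739")

```text
time: 17.82
tcp_pos: [547.8, 183.4, 198.1]
orientation: [[-0.642, -0.767, 0.001], [-0.767, 0.642, 0.0], [-0.001, -0.0, -1.0]]
wrist_force: [-0.6, 0.7, 0.0]
finger_gap: 44.4
grip_force: 0.0
```

```bash
python3 - <<'E'
from h import *
p,W,d,c=snap("wrist");z=W[...,2]
m=(d>0)&(z>20)&(z<52)&(np.hypot(W[...,0]-547,W[...,1]-183.7)<35);print(m.sum(),rect(W,m),np.percentile(z[m],[50,99]))
go(547.4,183.7,9,229.7)
E
```

```text
2410 (array([547.5, 183.7]), array([47.9, 29.8]), 49.3) [30.63576925 40.71925762]
t=17.87 tcp [547.8 183.4 198.1] -> [  0.2   0.5 189.1] rot [-0.   0.   0.4] F [ 0.8 -1.4  0.1] gap 44.8 grip 0.0
```

Converted, 189 mm / 600 = 0.315, 183 mm / 600 = 0.305, 0.5 degrees / 180 = 0.0028.

>>> drive_tool(plan="-0.05 0 0.0007 0.0667 0 0 0.0028;-0.05 0 0.0007 0.1333 0 0 0.0028;-0.05 0 0.0007 0.2 0 0 0.0028;-0.05 0 0.0007 0.2417 0 0 0.0028;-0.05 0 0.0007 0.2717 0 0 0.0028;-0.05 0 0.0007 0.2917 0 0 0.0028;-0.05 0 0.0007 0.305 0 0 0.0028;-0.05 0 0.0007 0.3117 0 0 0.0028;-0.05 0 0.0007 0.315 0 0 0.0028;-0.05 0 0.0007 0.315 0 0 0.0028;0.1 0 0.0007 0.315 0 0 0.0028;0.2 0 0.0007 0.315 0 0 0.0028;0.3 0 0.0007 0.315 0 0 0.0028;0.5 0 0.0007 0.315 0 0 0.0028;1 0 0.0007 0.315 0 0 0.0028;1 0 0.0007 0.315 0 0 0.0028;1 0 0.0007 0.315 0 0 0.0028;1 0 0.0007 0.315 0 0 0.0028", squeeze=26)

```text
time: 19.37
tcp_pos: [548.2, 183.8, 9.0]
orientation: [[-0.654, -0.756, 0.001], [-0.756, 0.654, 0.0], [-0.001, -0.001, -1.0]]
wrist_force: [0.0, -0.9, 5.3]
finger_gap: 29.9
grip_force: 26.3
```

```bash
python3 - <<'E'
from h import *
go(507.6,-280.5,200,90)
E
```

```text
t=19.37 tcp [548.2 183.8   9. ] -> [ 377.5 -273.2 -191.2] rot [0.000e+00 1.000e-01 1.391e+02] F [ 0.  -0.9  5.3] gap 29.9 grip 26.3
```

Converted, 377.5 mm / 600 = 0.6292, -273.2 mm / 600 = -0.4553, 119 degrees / 180 = 0.6611.

>>> drive_tool(plan="1 0 0 -0.0067 0 0 0;1 0 0 -0.0333 0 0 0;1 0 0 -0.0917 0 0 0;1 0 0 -0.1583 0 0 0.0389;1 0.0167 -0.0117 -0.225 0 0 0.0778;1 0.0417 -0.03 -0.275 0 0 0.1167;1 0.0833 -0.06 -0.3083 0 0 0.1556;1 0.1333 -0.0967 -0.3183 0 0 0.1944;1 0.1833 -0.1333 -0.3183 0 0 0.2333;1 0.2333 -0.1683 -0.3183 0 0 0.2722;1 0.2833 -0.205 -0.3183 0 0 0.3111;1 0.3333 -0.2417 -0.3183 0 0 0.35;1 0.3833 -0.2767 -0.3183 0 0 0.3889;1 0.4333 -0.3133 -0.3183 0 0 0.4278;1 0.4833 -0.35 -0.3183 0 0 0.4667;1 0.525 -0.38 -0.3183 0 0 0.5056;1 0.5667 -0.41 -0.3183 0 0 0.5444;1 0.6 -0.4333 -0.3183 0 0 0.5833;1 0.6292 -0.4553 -0.3183 0 0 0.6222;1 0.6292 -0.4553 -0.3183 0 0 0.6611")

```text
time: 21.03
tcp_pos: [506.6, -284.4, 199.0]
orientation: [[-0.336, 0.942, -0.0], [0.942, 0.336, -0.001], [-0.001, -0.0, -1.0]]
wrist_force: [-0.9, 1.1, -1.3]
finger_gap: 29.2
grip_force: 26.1
```

Converted, 20 degrees / 180 = 0.1111.

>>> drive_tool(plan="1 0 0 0 0 0 0.0389;1 0 0 0 0 0 0.0778;1 0 0 0 0 0 0.1111;1 0 0 0 0 0 0.1111;1 0 0 0 0 0 0.1111")

```text
time: 21.45
tcp_pos: [507.1, -280.4, 199.1]
orientation: [[-0.006, 1.0, -0.0], [1.0, 0.006, 0.0], [0.0, -0.0, -1.0]]
wrist_force: [-1.1, -0.6, -1.3]
finger_gap: 29.4
grip_force: 26.1
```

```bash
python3 - <<'E'
from h import *
go(507.6,-281,13,90)
p,W,d,c=snap("wrist");cv2.imwrite("pics/w4.png",p)
z=W[...,2]
m=(d>0)&(z>20)&(z<52)&(abs(W[...,0]-507)<60)&(abs(W[...,1]+179)<40);t=m&(z>25);print(m.sum(),rect(W,t) if t.sum()>50 else "")
E
```

```text
t=21.45 tcp [ 507.1 -280.4  199.1] -> [ -0.7   0.5 186.1] rot [-0.  -0.   0.3] F [-1.1 -0.6 -1.3] gap 29.4 grip 26.1
3237 (array([ 507.8, -178. ]), array([30. , 47.6]), 0.4)
```

View pics/w4.png

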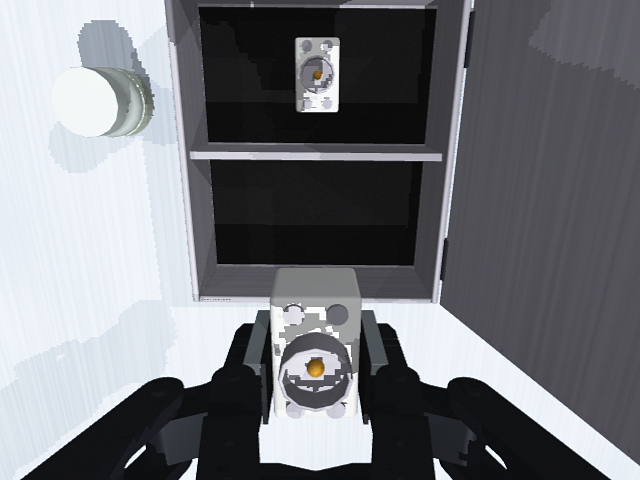

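The first holder stands in the +y compartment at (317,75). The divider is at row 155 and the free -y compartment is centred at (315,212). The second holder is in the gripper at z=200 and looks offset only by perspective. Measured y confirms it is over the right bay, so I lower it.

Converted, 186.3 mm / 600 = 0.3105, 186 mm / 600 = 0.31, 0.3 degrees / 180 = 0.0017.

>>> drive_tool(plan="1 -0.0012 0.0008 0.0583 0 0 0.0017;1 -0.0012 0.0008 0.1167 0 0 0.0017;1 -0.0012 0.0008 0.175 0 0 0.0017;1 -0.0012 0.0008 0.2167 0 0 0.0017;1 -0.0012 0.0008 0.25 0 0 0.0017;1 -0.0012 0.0008 0.275 0 0 0.0017;1 -0.0012 0.0008 0.2917 0 0 0.0017;1 -0.0012 0.0008 0.3 0 0 0.0017;1 -0.0012 0.0008 0.305 0 0 0.0017;1 -0.0012 0.0008 0.3083 0 0 0.0017;1 -0.0012 0.0008 0.31 0 0 0.0017;1 -0.0012 0.0008 0.3105 0 0 0.0017;1 -0.0012 0.0008 0.3105 0 0 0.0017")

```text
time: 22.58
tcp_pos: [508.2, -281.5, 13.4]
orientation: [[0.002, 1.0, 0.001], [1.0, -0.002, -0.001], [-0.001, 0.001, -1.0]]
wrist_force: [0.7, -0.6, -1.7]
finger_gap: 29.5
grip_force: 26.1
```

Converted, 1.5 mm / 600 = 0.0025, 1.2 mm / 600 = 0.002.

>>> drive_tool(plan="1 0 0 0.0007 0 0 0;1 0 0 0.0013 0 0 0;1 0 0 0.002 0 0 0;1 0 0 0.0025 0 0 0;1 0 0 0.0025 0 0 0")

```text
time: 23.0
tcp_pos: [507.8, -281.2, 11.3]
orientation: [[0.003, 1.0, -0.0], [1.0, -0.003, 0.0], [0.0, -0.0, -1.0]]
wrist_force: [-0.1, -0.2, -1.6]
finger_gap: 29.6
grip_force: 26.1
```

Converted, 0.5 mm / 600 = 0.0008, 0.4 mm / 600 = 0.0007.

>>> drive_tool(plan="1 0 0 0.0003 0 0 0;1 0 0 0.0007 0 0 0;1 0 0 0.0008 0 0 0;1 0 0 0.0008 0 0 0")

```text
time: 23.33
tcp_pos: [507.8, -281.2, 11.0]
orientation: [[0.002, 1.0, 0.0], [1.0, -0.002, -0.0], [-0.0, 0.0, -1.0]]
wrist_force: [-0.3, 0.2, 2.2]
finger_gap: 29.5
grip_force: 26.6
```

Light contact (about 2-4 N), so I release and withdraw.

Converted, -200 mm / 600 = -0.3333, -190 mm / 600 = -0.3167.

>>> drive_tool(plan="0.25 0 0 0 0 0 0;0.15 0 0 0 0 0 0;0 0 0 0 0 0 0;-0.05 0 0 0 0 0 0;-0.05 0 0 0 0 0 0;-0.05 0 0 -0.01 0 0 0;-0.05 0 0 -0.0267 0 0 0;-0.05 0 0 -0.06 0 0 0;-0.05 0 0 -0.1167 0 0 0;-0.05 0 0 -0.1833 0 0 0;-0.05 0 0 -0.25 0 0 0;-0.05 0 0 -0.3167 0 0 0;-0.05 0 -0.1 -0.3333 0 0 0;-0.05 0 -0.1667 -0.3333 0 0 0;-0.05 0 -0.1667 -0.3333 0 0 0;-0.05 0 -0.1667 -0.3333 0 0 0")

```text
time: 24.67
tcp_pos: [404.7, -280.7, 212.6]
orientation: [[0.004, 1.0, -0.0], [1.0, -0.004, -0.001], [-0.001, -0.0, -1.0]]
wrist_force: [0.3, -0.8, -0.2]
finger_gap: 44.9
grip_force: 0.0
```

```bash
python3 - <<'E'
from h import *
go(407,-281,210,90)
p,W,d,c=snap("scene");cv2.imwrite("pics/s5.png",p)
p,W,d,c=snap("wrist");z=W[...,2]
for y in(-178,-281):
    m=(d>0)&(z>25)&(z<50)&(abs(W[...,0]-507)<60)&(abs(W[...,1]-y)<40);print(m.sum(),rect(W,m) if m.sum()>50 else "",np.percentile(z[m],[50,99]) if m.any() else "")
E
```

```text
t=24.67 tcp [ 404.7 -280.7  212.6] -> [-0.3  2.3  2.6] rot [-0.   0.1 -0.2] F [ 0.3 -0.8 -0.2] gap 44.9 grip 0.0
3120 (array([ 507.7, -178.3]), array([30.8, 47.5]), 0.0) [32.64256033 42.72845407]
2331 (array([ 507.9, -279.9]), array([48. , 30.8]), 89.9) [32.70747352 42.90137132]
```

View pics/s5.png

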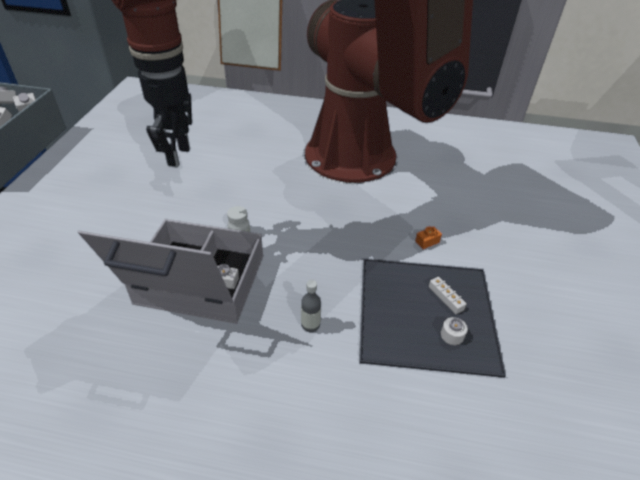

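The lid rests open and both holders stand upright in their bays. The bottle (311,308), jar (237,218), strip (448,295) and round holder (454,330) have not moved, and the arm is clear.

```bash
python3 -c "
from cell import workorder
print(workorder.close_job())"
```

```text
the job is handed in; nothing more can be done
None
```

The lid is open on its stop, both square lampholders stand upright one in each compartment, the other items were left where they were, and the job was handed in at about 25 s; no verdict was shown.

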